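# Close the dust box and bring the handpiece in through its port

### The job

The plaster cast in the dust box is about to be trimmed: push the box's front door fully shut, so that its catch snaps in and holds it. Then take the handpiece from its rest by the thick grip, tilt it and bring it nose first through the small port in the box's sloping right-hand panel. The job ends while still holding it there, motionless, the tip of its stone about a centimetre above the teeth of the cast, touching neither cast nor box, the cast not shifted and the other things on the counter left in place.

Things in the scene. Friction and masses are not known exactly. Their poses are not given: they have to be found in the camera images.
- dustbox: bench dust box, fixed: white sheet metal with clear roof window. Origin at counter level, mid-depth; box x points from its front door inwards, y left, z up. Spans x -100..+100, y -150..+130 mm (suction spigot on the left to y +160). Flat roof, top 137 mm up, over y -60..+130; right of y -60 a panel slopes down at 30 degrees to 83 mm up at y -150. Floor grating 23 mm up, walls 4 mm
- port (a point): centre of the port in the sloping right panel, box frame (0, -95, 115) mm, axes of the box. Clear hole 44 mm along box x by 50 mm along the slope, corners rounded, rimmed by an 8 mm round rubber bead. The handpiece cannot pass level; nose toward box +y and 30 to 40 degrees down suits, the hand staying outside, some 45 mm from the port along the handpiece
- door (a joint): front door angle, rad: 0 shut, grows as it opens toward the robot (starts 0.45 to 0.85); hinge upright at its left edge. Light friction, stays where left. From 0.085 rad down a bead must be pushed past a sprung roller (about 6 N at the free edge, 8 N at 120 mm from the hinge); below about 0.035 rad the roller draws it to 0 and holds it
- door_hinge (a point): point on the hinge axis, 78 mm up, box frame (-107, 126) mm, midway through the door's thickness. Its axes turn with the door: -y runs along it to the free edge, 182 mm away; -x points out of its outer face. Door 26 to 131 mm above the counter; white frame 10 mm thick (13 to 15 mm wide) round a clear pane 4 mm thick
- door_handle (a point): middle of the upright bar of the small steel bow handle near the door's free edge: 7 mm thick, 40 mm tall, 75 mm above the counter, 22 mm in front of the door's mid-plane, 174 mm from the hinge
- cast: small white plaster cast of a tooth arch, 53 x 68 mm (its x, y), loose on the grating inside the dust box. Origin at the centre of its underside; the flat base is 16 mm thick, teeth reach 29 mm up
- handpiece: straight lab handpiece, 182 mm, 190 g, lying level in its rest, nose to the robot's left. Its y axis runs tail to nose, z up; origin midway along, 13.5 mm below its axis. Dark grip y -91..-22 mm, 26 mm across; light sleeve to y +30, 23 mm across; taper to y +58; 2.4 mm shank; stone 6 mm across, y +78..+91
- grip_middle (a point): point on the handpiece's axis 45 mm tailward of its middle, in the thick grip and about midway between the two forks of the rest: the place to grasp, 26 mm across; the tip is 136 mm from here
- stone_tip (a point): the very tip of the stone at the handpiece's nose, on the axis. Site axes are the handpiece's
- rest: black handpiece rest, fixed: base plate 56 x 76 x 6 mm and two V-shaped fork plates 40 mm wide, 4 mm thick, 50 mm high, 31.5 mm to either side of its middle along its y axis. The handpiece lies in them along y, its axis about 52 mm above the counter; it lifts straight up. Origin at the middle of the underside. (A second, occupied rest stands farther back; leave it)
- bur_stand: round purple stand with mounted points, 69 mm across, 50 mm tall, bystander; origin under its centre
- wax_jar: low round jar, 51 mm across, 24 mm tall, bystander; origin under its centre
- bur_stand_b: round red stand with mounted points, 69 mm across, 52 mm tall, bystander; origin under its centre
- jaw_model: jaw demonstration model, 92 x 103 x 84 mm, bystander; origin under its centre
- gauge: small caliper gauge, 34 x 130 x 9 mm, bystander; origin under its centre
- brush: model brush, 10 x 131 x 10 mm, bystander; origin under its centre
- beaker: clear plastic beaker, 72 mm across, 58 mm tall, bystander; origin under its centre
Things that resemble listed ones, but are neither listed nor needed, are in the scene too. Leave any blue or yellow look-alike of the rest alone.

How it is judged:
On the way, in this order (a step that is already met when the one before it is completed fails the run):
1. the door is shut on its catch and stays shut by itself (value of joint door below 0.015 rad and contact force between each of the arm, the fingers and door below 0.5 N), for 0.3 s.
2. the handpiece is lifted clear of its rest in the gripper, door still shut (value of joint door below 0.02 rad and height (world z) of grip_middle above 0.09 m and contact force between the fingers and handpiece above 1 N and contact force between handpiece and rest below 0.1 N), for 0.1 s.
At the end, for the whole second after the job is handed in: the door is shut (within 0.02 rad); the gripper still holds the handpiece, at rest; the stone's tip is inside the dust box over the cast's outline (53 x 68 mm) and 3 to 27 mm above the tops of its teeth; the handpiece touches neither box nor cast (value of joint door below 0.02 rad and x of stone_tip in the frame of cast between -0.026 and 0.026 m and y of stone_tip in the frame of cast between -0.034 and 0.034 m and z of stone_tip in the frame of cast between 0.032 and 0.056 m and contact force between the fingers and handpiece above 2 N and contact force between handpiece and dustbox below 0.1 N and contact force between handpiece and cast below 0.1 N and linear speed of handpiece below 0.02 m/s); the arm keeps its last pose, push and grip.
It fails at once if the cast was shifted or tipped (over 8 mm or 0.15 rad) (distance of cast from where it was at the start of the episode above 0.008 m or angle between cast's own z axis and vertical above 0.15 rad).
It fails at once if a bystander was knocked out of place (over 25 mm) (distance of any of bur_stand, wax_jar, bur_stand_b, jaw_model, gauge, brush, beaker from where it was at the start of the episode above 0.025 m).
It also fails if it takes over 58 s, if anything falls off the work surface, if the arm or the gripper's body presses on something with over 40 N, if the wrist force passes 120 N, or if a joint passes its speed limit or range.

### The arm

A 6-joint arm with a two-finger parallel gripper is mounted at the origin on a cart in front of the work surface, level with it; the furniture and walls round the work are solid. World frame = base frame: x ahead of the robot, y to its left, z up, the work surface at z = 0. Lengths are in m, angles in rad, forces in N, time in s.
With the tool pointing down it reaches from about 0.4 to 0.825 m from the base axis. Payload 7 kg.
Tool frame: the origin (TCP) lies at the centre of the arm's flange, where the gripper is bolted on; the fingertips stand 178 mm ahead of it and the grasp point (between the pads) lies 159 mm ahead of it; z points along the fingers, y is the direction in which the jaws open and shut (so a half turn about z gives the same grasp; the last joint's range is limited). The gripper opens to 88 mm and grips with 3 to 60 N. Pads are 19 mm wide; open, the fingers measure 130 mm over their backs; the gripper's body (78 mm by 193 mm) begins 47 mm behind the grasp point.
Start: joints at [1.446, 0.359, 0.012, 0, -1.224, -0.288], TCP at [0.271, 0.618, 0.405] pointing down, gripper open.
Joint ranges: [-3.07, 3.07], [-1.43, 2.12], [-1.02, 1.25], [-3.03, 1.67], [-3.05, -0], [-3.03, 3.03]. Speed limits (rad/s): [2.39, 2.39, 3.01, 3.14, 3.14, 3.14].

### API

Orientations are given as [roll, pitch, yaw] about the fixed x, y, z axes, in that order (R = Rz(yaw) Ry(pitch) Rx(roll)).
In Python, from station import arm gives the robot as it stands.
- The arm moves only by the shell command python3 -m handwheel 'ROWS' [OPENING] [FORCE]. ROWS is JSON, a list of rows, each a list of 4 numbers: the shift along the world's x, y, z in cm, then the turn about the world's z in rad. In form: [[dx, dy, dz, yaw], ...]. A call has 1 to 20 rows; each row shifts and turns the commanded pose from where the row before left it; what a row does not reach is not made up. A row lasts 1/10 s, in which the tool goes at most 50 mm and 8.59 degrees, less where a joint would pass 70% of its speed; a pose out of reach is approached as far as the arm can. A call is refused whole if a number of a shift passes 5 or a number of a turn 0.15, either way. A call with a gripper value outside its range is refused whole. OPENING is the closure, from 0 (fully open) to 1 (shut), set as the call begins (- or left out, the last holds). The fingers move at their own pace and stop on an object; FORCE is the grip in N (left out, the last holds). Time passes only in rows, so rows that do not move let the fingers close. It gives the time, the measured TCP pose, the force and the opening at its end, in the units of the state.
- arm.get_state(): the state, without advancing time (a new reading comes with each control period).
- arm.grab_frame(name): name is "scene" or "top" or "wrist"; returns a dict with "image" (384x512x3 uint8, red, green, blue), "depth" (384x512 float32, m along the optical axis (not along the pixel's ray), 0 where there is no reading), "vfov" (degrees; the focal length in pixels is half the picture's height over the tangent of half this angle, whatever the lens; pixels are square), "cx", "cy" (the principal point, pixels), "rvec" (rotation vector, rad) and "tvec" (3), from world to camera coordinates, as OpenCV has them. Camera axes: x right, y down, z forward; pixel columns grow to the right and rows downward; lengths in m; the calibration is good to about 2 mm. A picture is of the moment at which its call begins.
- arm.job_done(): hands the job in, once; it reports no verdict.
The state is a dict: "t": time; "q": joint angles; "qd": joint speeds; "joint_efforts": joint torques, N m; "eef_pos": TCP position; "ee_rot": TCP orientation; "force": force on the tool from outside, world axes, zero at the start; "moment": the same for the moment, N m; "width": finger opening in m.
Only numpy, scipy, OpenCV 4.12 (cv2) and the standard library are available. Lean on these libraries where they do the work, as an engineer would, in place of code of your own. Each camera call takes 0.05 s, during which the arm holds its last target.

## Working session

There is one attempt and no reset: what is moved stays moved. The work goes in short steps, Python scripts to look and compute and a shell command to move; the robot and the scene stay as the last step left them, time stands still between calls to the robot, and variables do not carry over. Pictures are saved under pics/ and viewed, and the job is handed in when it is done.

```bash
ls; mkdir -p pics
cat > h.py <<'E'
import numpy as np, cv2
from station import arm
def grab(name):
    f=arm.grab_frame(name); np.save(f'/tmp/{name}.npy',f,allow_pickle=True); return f
def load(name): return np.load(f'/tmp/{name}.npy',allow_pickle=True).item()
def K(f):
    h,w=f['depth'].shape; F=h/2/np.tan(np.radians(f['vfov'])/2)
    return np.array([[F,0,f['cx']],[0,F,f['cy']],[0,0,1.]])
def RT(f): return cv2.Rodrigues(np.array(f['rvec'],float))[0],np.array(f['tvec'],float)
def ray(f,u,v):
    R,t=RT(f); d=R.T@np.linalg.inv(K(f))@[u,v,1]; return -R.T@t,d
def atz(f,u,v,z):
    o,d=ray(f,u,v); return o+d*(z-o[2])/d[2]
def pt(f,u,v,r=1):
    D=f['depth'][int(v)-r:int(v)+r+1,int(u)-r:int(u)+r+1]; D=D[D>0]; o,d=ray(f,u,v); return o+d*np.median(D)
def cloud(f):
    h,w=f['depth'].shape; R,t=RT(f); v,u=np.mgrid[:h,:w]
    k=K(f); z=f['depth']; P=np.stack([(u-k[0,2])/k[0,0]*z,(v-k[1,2])/k[1,1]*z,z],-1)
    return (P-t)@R
def proj(f,p):
    R,t=RT(f); c=K(f)@(R@np.array(p)+t); return c[:2]/c[2]
def tri(obs):
    A=np.zeros((3,3));b=np.zeros(3)
    for f,u,v in obs:
        o,d=ray(f,u,v); d=d/np.linalg.norm(d); M=np.eye(3)-np.outer(d,d); A+=M;b+=M@o
    return np.linalg.solve(A,b)
def crop(f,u0,v0,u1,v1,name,s=4):
    im=f['image'][v0:v1,u0:u1,::-1]; cv2.imwrite(f'pics/{name}.png',cv2.resize(im,None,fx=s,fy=s,interpolation=cv2.INTER_CUBIC))
E
python3 - <<'E'
from h import *
for n in ['scene','top','wrist']:
    f=grab(n); cv2.imwrite(f'pics/{n}0.png',cv2.resize(f['image'][:,:,::-1],(768,576),interpolation=cv2.INTER_CUBIC)); R,t=RT(f); print(n,-R.T@t,f['vfov'],f['cx'],f['cy'],R[2])
print(arm.get_state())
E
```

```text
pics
scene [-0.29957501 -0.77237214  1.30654158] 48.28362666292651 253.26721495548796 191.4693380546686 [ 0.52188227  0.49512124 -0.69461778]
top [-0.03604377 -0.00182267  1.74189468] 44.796081105222314 249.3909827134477 192.1554351874565 [ 0.35169868  0.04549911 -0.93500688]
wrist [0.34366623 0.58592675 0.38343325] 59.37846519777511 259.7626447979103 197.42524808245162 [-0.26975503  0.11653629 -0.9558512 ]
{'t': 0.15, 'q': array([ 1.44609276e+00,  3.59220467e-01,  1.12747601e-02, -2.37560338e-04,
       -1.22411391e+00, -2.88107053e-01]), 'qd': array([-0.00024497, -0.00109106,  0.00224204,  0.0018773 , -0.00077278,
        0.00010253]), 'joint_efforts': array([-3.22022679e-03, -5.83271599e+01,  2.93289614e+01,  7.00115472e+00,
        8.79134343e-03, -1.08695576e-04]), 'eef_pos': array([0.27074548, 0.61816475, 0.40394444]), 'ee_rot': array([ 3.14031797e+00, -1.44830851e-04, -4.12891391e-01]), 'force': array([-0.04958966, -0.64261572, -0.58839992]), 'moment': array([-0.01432477, -0.00957812,  0.00872019]), 'width': 0.08753907447479102}
```

View pics/scene0.png

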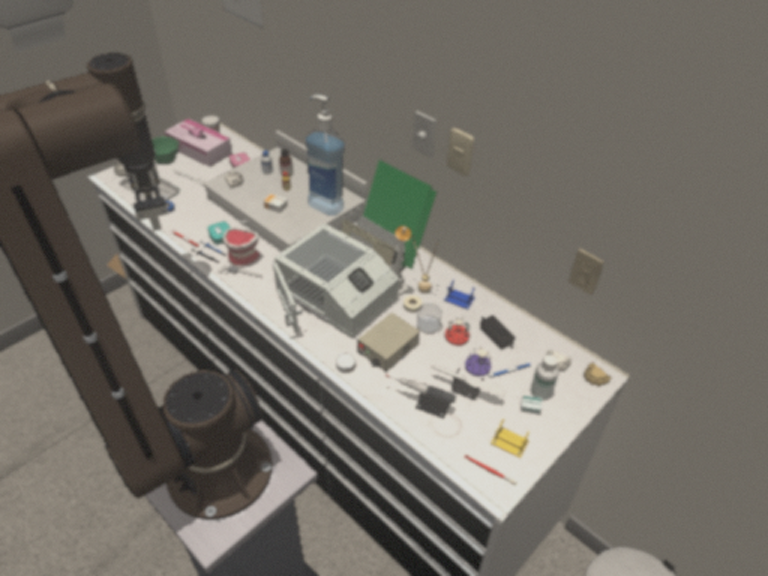

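View pics/top0.png

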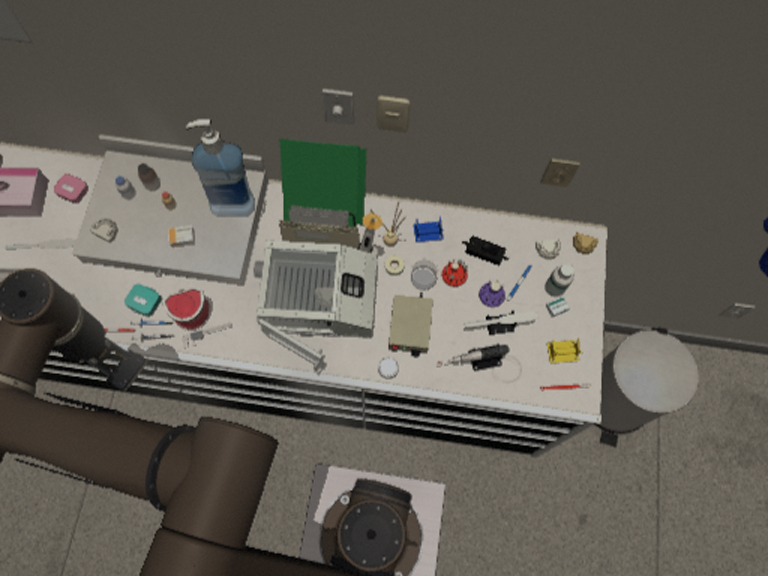

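View pics/wrist0.png

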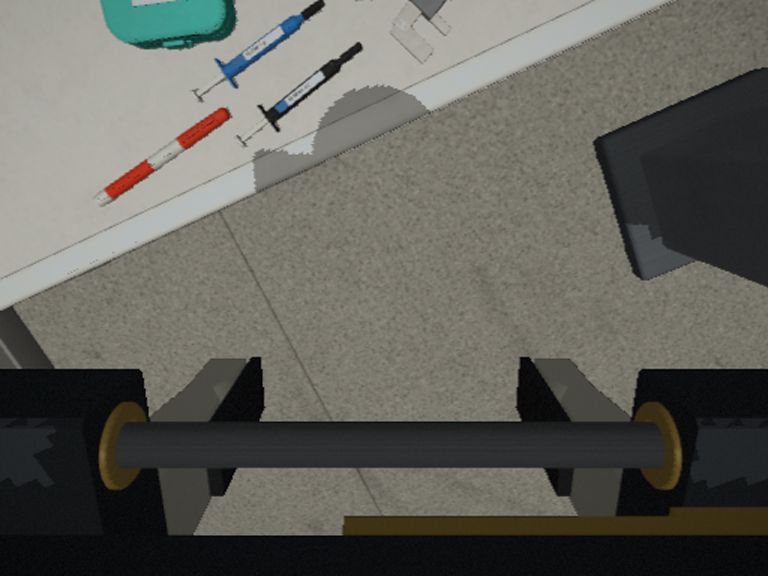

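Run:
```python
from h import *
f=load('top')
crop(f,165,145,305,255,'topbox',5)
crop(f,280,190,380,265,'tophp',7)
s=load('scene')
crop(s,175,140,285,235,'scbox',7)
crop(s,245,235,345,300,'schp',7)
```

```text
(no output)
```

View pics/topbox.png

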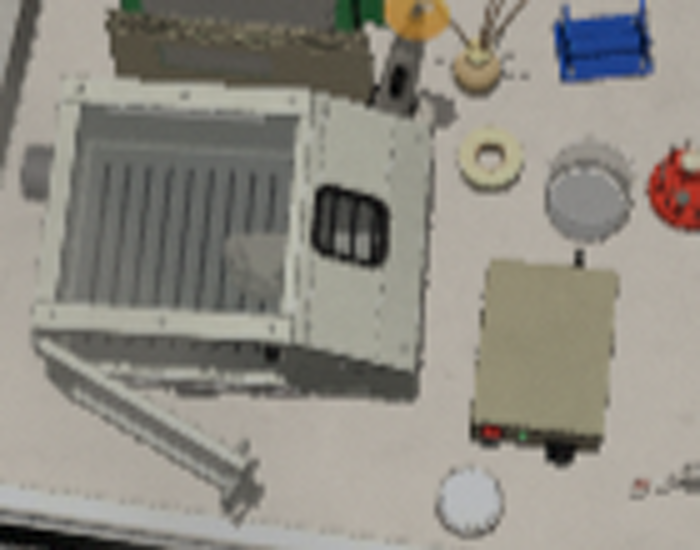

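View pics/tophp.png

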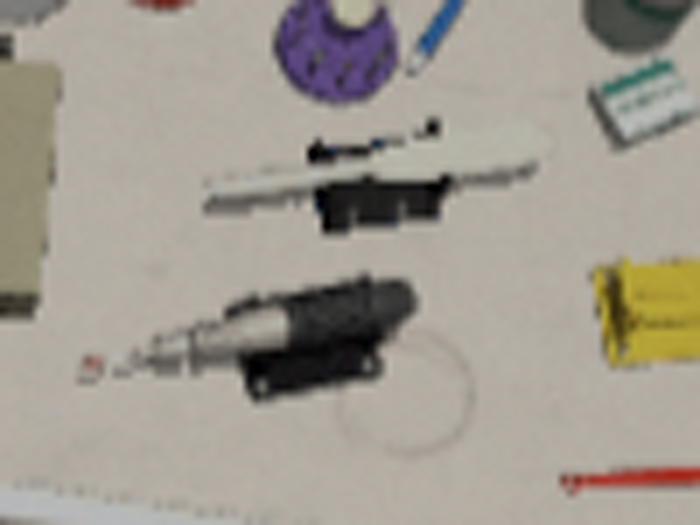

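View pics/scbox.png

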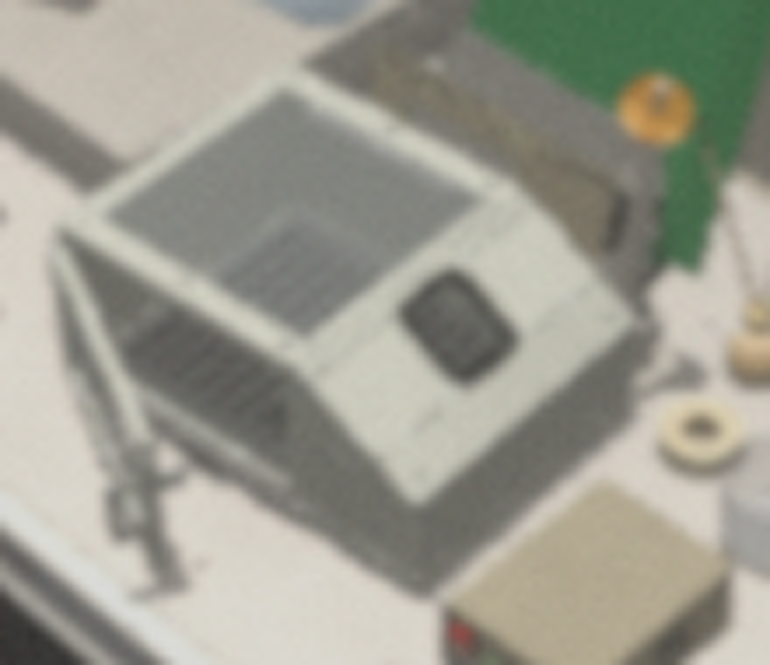

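View pics/schp.png

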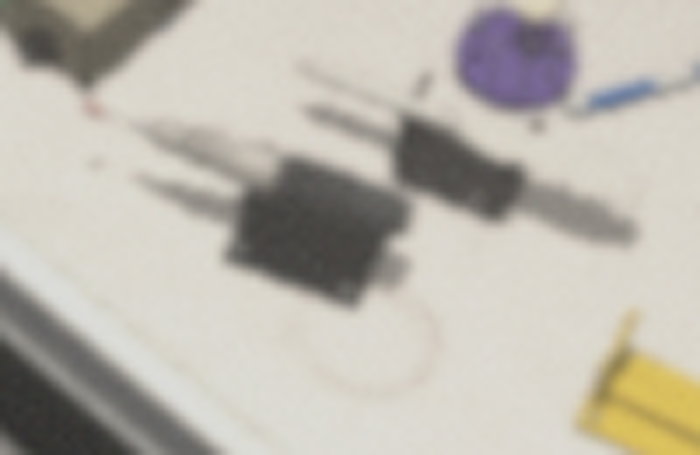

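Run:
```python
from h import *
f=load('top');s=load('scene')
def T(u,v,k=5,o=(165,145)): return (u/k+o[0]-0.4, v/k+o[1]-0.4)
def S(u,v,k=7,o=(175,140)): return (u/k+o[0]-.43, v/k+o[1]-.43)
for n,p in dict(roofBL=(70,85),roofFL=(36,328),panelBR=(437,115),panelFR=(412,366),roofBR=(312,98),port=(350,226),doorfree=(250,465)).items():
    u,v=T(*p); print(n,u,v,atz(f,u,v,.137).round(4),pt(f,u,v).round(4))
print('port2v',tri([(f,*T(350,226)),(s,*S(459,325))]))
print('panelFR2v',tri([(f,*T(412,366)),(s,*S(418,500))]))
print('roofFL',tri([(f,*T(36,328)),(s,*S(65,222))]))
print('roofBL',tri([(f,*T(70,85)),(s,*S(300,70))]))
print('panelBR',tri([(f,*T(437,115)),(s,*S(636,318))]))
H=lambda u,v:T(u,v,7,(280,190)); HS=lambda u,v:S(u,v,7,(245,235))
print('tip',tri([(f,*H(85,368)),(s,*HS(88,103))]))
print('tail',tri([(f,*H(412,300)),(s,*HS(405,215))]))
for n,p in dict(tip=(85,368),grip=(340,312),mid=(288,325),sleeve=(230,337)).items(): u,v=H(*p); print(n,u,v,pt(f,u,v,0).round(4),atz(f,u,v,.052).round(4))
C=cloud(f)
# panel/roof points
reg=C[150:225,168:255].reshape(-1,3); 
m=(abs(reg[:,2]-.137)<.004); print(m.sum(), reg[m].min(0),reg[m].max(0))
rr=C[165:215,228:246].reshape(-1,3); A=np.c_[rr[:,:2],np.ones(len(rr))]
```

```text
roofBL 178.6 161.6 [0.6491 0.3587 0.137 ] [0.6516 0.36   0.1311]
roofFL 171.79999999999998 210.2 [0.4558 0.344  0.137 ] [0.4598 0.3468 0.1241]
panelBR 252.0 167.6 [0.6668 0.0812 0.137 ] [0.7263 0.0883 0.001 ]
panelFR 247.0 217.79999999999998 [0.4684 0.0701 0.137 ] [0.4847 0.0724 0.0853]
roofBR 227.0 164.2 [0.6663 0.1764 0.137 ] [0.6673 0.1767 0.1347]
port 234.6 189.79999999999998 [0.5686 0.1316 0.137 ] [0.613  0.1414 0.019 ]
doorfree 214.6 237.6 [0.3783 0.1727 0.137 ] [0.3824 0.1745 0.1211]
port2v [0.57551603 0.13258301 0.12076702]
panelFR2v [0.4844314  0.07209354 0.08764449]
roofFL [0.45644003 0.34211775 0.14181773]
roofBL [0.65336905 0.3574438  0.13568324]
panelBR [0.68332596 0.08566616 0.08938755]
tip [ 0.42665162 -0.10612654  0.0585337 ]
tail [ 0.48683262 -0.27328404  0.06454366]
tip 291.7428571428572 242.17142857142855 [ 0.4399 -0.1085  0.0019] [ 0.4262 -0.1054  0.052 ]
grip 328.1714285714286 234.17142857142855 [ 0.471  -0.2342  0.0733] [ 0.4775 -0.2372  0.052 ]
mid 320.7428571428572 236.02857142857144 [ 0.4632 -0.2091  0.0617] [ 0.4661 -0.2103  0.052 ]
sleeve 312.45714285714286 237.74285714285713 [ 0.4525 -0.1793  0.0601] [ 0.4548 -0.1802  0.052 ]
1977 [0.41436352 0.10064512 0.13300018] [0.72088566 0.36357865 0.14099995]
```

Run:
```python
from h import *
from scipy.optimize import least_squares
f=load('top')
B=np.array([[-.1,.13],[.1,.13],[-.1,-.15],[.1,-.15]])
W=np.array([[.4570,.3435],[.651,.3585],[.4844,.0721],[.6833,.0857]])
def m(p,b): c,s=np.cos(p[2]),np.sin(p[2]); return p[:2]+b@np.array([[c,s],[-s,c]])
r=least_squares(lambda p:(m(p,B)-W).ravel(),[.57,.22,.09]); print(r.x,(m(r.x,B)-W)*1000)
p=r.x
# ICP like: model edges vs roof cloud
C=cloud(f).reshape(-1,3); im=f['image'].reshape(-1,3)
print('port',m(p,np.array([[0,-.095]])),'hinge',m(p,np.array([[-.107,.126]])),proj(f,[*m(p,np.array([[0,-.095]]))[0],.115]))
h=m(p,np.array([[-.107,.126]]))[0]
# door points: above 0.1, in front of the box
sel=(C[:,2]>.10)&(C[:,2]<.14)
b=(C[:,:2]-p[:2])@np.array([[np.cos(p[2]),-np.sin(p[2])],[np.sin(p[2]),np.cos(p[2])]])
sel&=(b[:,0]<-.112)&(b[:,0]>-.25)&(b[:,1]<.126)&(b[:,1]>-.15)
print(sel.sum()); D=b[sel]; d=D-[-.107,.126]; ang=np.arctan2(-d[:,0],-d[:,1]); rr=np.hypot(*d.T)
k=rr>.06; print('door',np.median(ang[k]),np.percentile(rr,[90,99,100]),C[sel][:,2].max())
np.save('box.npy',p)
u,v=zip(*[proj(f,[*q,.137]) for q in m(p,np.array([[-.1,.13],[.1,.13],[.1,-.06],[-.1,-.06]]))]);print(np.c_[u,v])
```

```text
[0.56795811 0.22490315 0.09684013] [[-1.14290292  1.12516851]
 [ 3.92002872  5.4629358 ]
 [-1.47002872 -6.1629358 ]
 [-1.30709708 -0.42516851]]
port [[0.57714355 0.13034825]] hinge [[0.44927665 0.33996709]] [235.42964443 189.84249707]
169
door 0.5205043767699683 [0.16874093 0.1784749  0.17873439] 0.13956011817783928
[[171.63175961 210.16091404]
 [177.53037694 160.01709739]
 [227.71983024 162.57738321]
 [223.92248815 212.89247248]]
```

```bash
python3 -m handwheel '[[1.5,-4,0.4,0.04],[1.5,-4,0.4,0.04],[1.5,-4,0.4,0.04],[1.5,-4,0.4,0.04],[1.5,-4,0.4,0.04],[1.5,-4,0.4,0.04],[1.5,-4,0.4,0.04],[1.5,-4,0.4,0.04],[1.5,-4,0.4,0.04],[1.5,-4,0.4,0.05],[0,0,0,0],[0,0,0,0]]' 1 20
python3 - <<'E'
from h import *
f=grab('wrist'); cv2.imwrite('pics/w1.png',cv2.resize(f['image'][:,:,::-1],(768,576),interpolation=cv2.INTER_CUBIC)); print(arm.get_state()['q'])
E
```

```text
t: 1.35
eef_pos: [0.421, 0.2174, 0.4448]
ee_rot: [-3.141, -0.0, -0.006]
force: [0.4, 0.2, 0.4]
width: 0.0016
[ 8.94780337e-01 -5.32282668e-03 -3.47999079e-01 -2.16574376e-04
 -1.22788250e+00  6.71822162e-01]
```

View pics/w1.png

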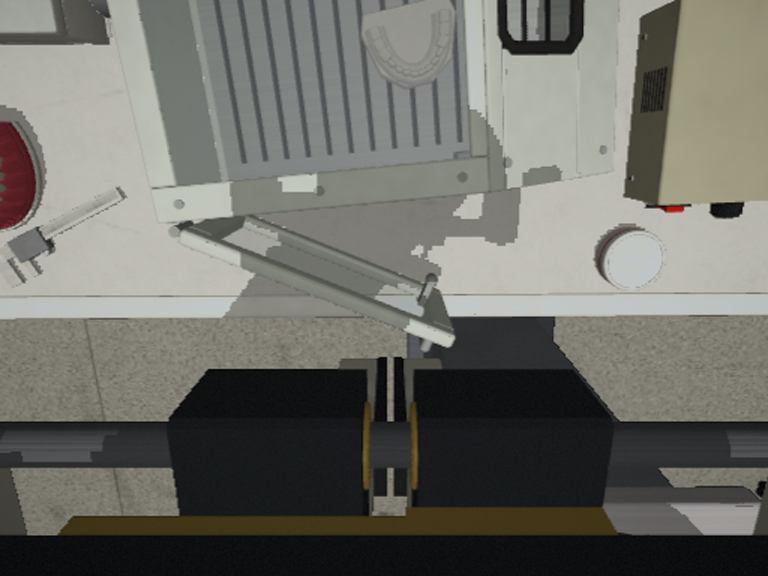

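Run:
```python
from h import *
f=load('wrist')
crop(f,70,0,210,110,'w1a',5)
crop(f,210,0,420,140,'w1b',3.7)
crop(f,100,120,320,240,'w1c',3.6)
```

```text
(no output)
```

View pics/w1b.png

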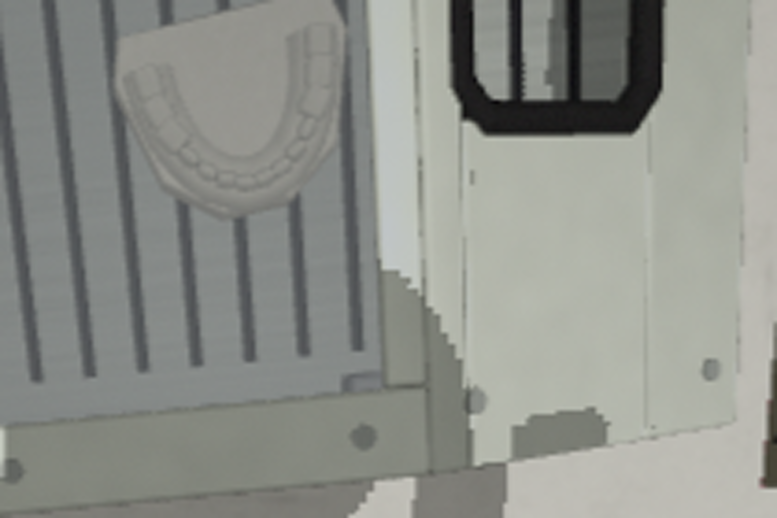

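View pics/w1c.png

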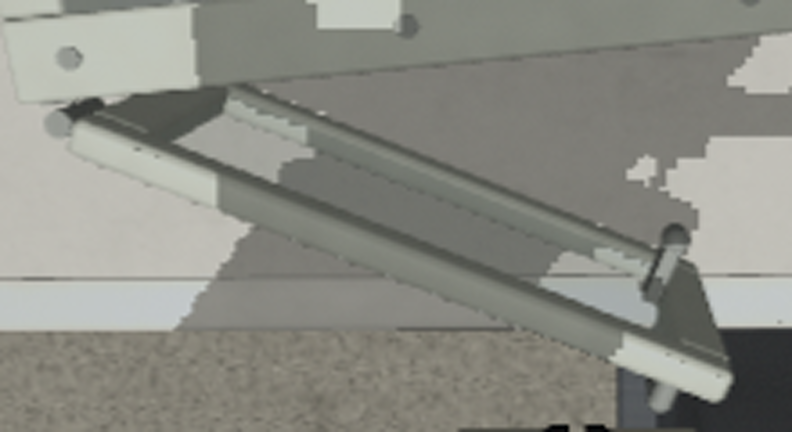

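Run:
```python
from h import *
f=load('wrist');p=np.load('box.npy')
c=lambda u,v:(100+u/3.6-.36,120+v/3.6-.36); b=lambda u,v:(210+u/3.7-.37,v/3.7-.37)
def show(n,uv,z): w=atz(f,*uv,z); print(n,w.round(4),pt(f,*uv).round(4)); return w[:2]
FL=show('FL',c(20,103),.137); CR=show('crease',b(428,472),.137); FR=show('FR',b(735,424),.083)
P1=show('portfrontbead',b(560,133),.115)
show('portL',b(455,60),.134); show('portR',b(662,60),.104)
print('yaw',[np.arctan2(-(-(a[0]-q[0])),-(a[1]-q[1])) for a,q in[(FL,CR),(FL,FR),(CR,FR)]],[np.arctan2(q[0]-a[0],a[1]-q[1]) for a,q in[(FL,CR),(FL,FR)]],np.linalg.norm(FL-CR),np.linalg.norm(FL-FR))
show('hingepin',c(57,122),.131)
a=show('doorhingeouter',c(70,148),.131); d=show('doorfreeouter',c(718,402),.131); d2=show('freein',c(732,372),.131);a2=show('hingein',c(80,120),.131)
print('door world ang',np.arctan2(a[0]-d[0],a[1]-d[1]),np.arctan2(a2[0]-d2[0],a2[1]-d2[1]),np.linalg.norm(a-d))
# cast from base corners z=.039 
for n,uv in dict(backL=(118,40),widestL=(115,85),front=(235,217),R=(342,135),tooth=(235,180)).items(): show(n,b(*uv),.039)
```

```text
FL [0.4569 0.3493 0.137 ] [0.4361 0.412  0.0009]
crease [0.4737 0.1621 0.137 ] [0.4735 0.1617 0.1349]
FR [0.4809 0.0707 0.083 ] [0.4761 0.0355 0.0007]
portfrontbead [0.547 0.132 0.115] [0.5465 0.1329 0.1183]
portL [0.5582 0.1603 0.134 ] [0.5584 0.1601 0.1327]
portR [0.5639 0.1068 0.104 ] [0.564  0.1067 0.1037]
yaw [np.float64(-3.051736652546929), np.float64(-3.055570043814591), np.float64(-3.063431824063978)] [np.float64(0.08985600104286429), np.float64(0.08602260977520218)] 0.1879499099562041 0.2795904869733819
hingepin [0.4513 0.3437 0.131 ] [0.4501 0.3466 0.1242]
doorhingeouter [0.4449 0.3413 0.131 ] [0.4447 0.3417 0.1302]
doorfreeouter [0.377  0.1805 0.131 ] [0.3767 0.1805 0.1304]
freein [0.3854 0.1772 0.131 ] [0.3831 0.1764 0.1251]
hingein [0.4518 0.338  0.131 ] [0.4499 0.3425 0.12  ]
door world ang 0.3994149181254139 0.39134573743648243 0.17453051970033734
backL [0.5824 0.2353 0.039 ] [0.5618 0.2306 0.1362]
widestL [0.5712 0.2364 0.039 ] [0.5534 0.2314 0.136 ]
front [0.5368 0.2027 0.039 ] [0.5277 0.2062 0.1361]
R [0.5581 0.1726 0.039 ] [0.5437 0.1837 0.136 ]
tooth [0.5466 0.2027 0.039 ] [0.535  0.2063 0.1363]
```

```bash
python3 -m handwheel '[[-2.5,-0.4,0,0.03],[-2.5,-0.4,-0.5,0.03],[-2.6,-0.4,-2,0.03],[0,0,-4,0],[0,0,-4,0],[0,0,-4,0],[0,0,-2,0],[0,0,0,0],[0,0,0,0]]' 1 20
python3 - <<'E'
from h import *
f=grab('wrist'); cv2.imwrite('pics/w2.png',cv2.resize(f['image'][:,:,::-1],(768,576),interpolation=cv2.INTER_CUBIC)); print(arm.get_state()['q'])
E
```

```text
t: 2.3
eef_pos: [0.3448, 0.2073, 0.28]
ee_rot: [3.141, 0.0, 0.089]
force: [-0.1, -0.1, 0.9]
width: 0.0001
[ 1.03809646e+00  2.96212336e-02 -7.31122368e-01  4.95948073e-04
 -8.09026832e-01  6.20841715e-01]
```

View pics/w2.png

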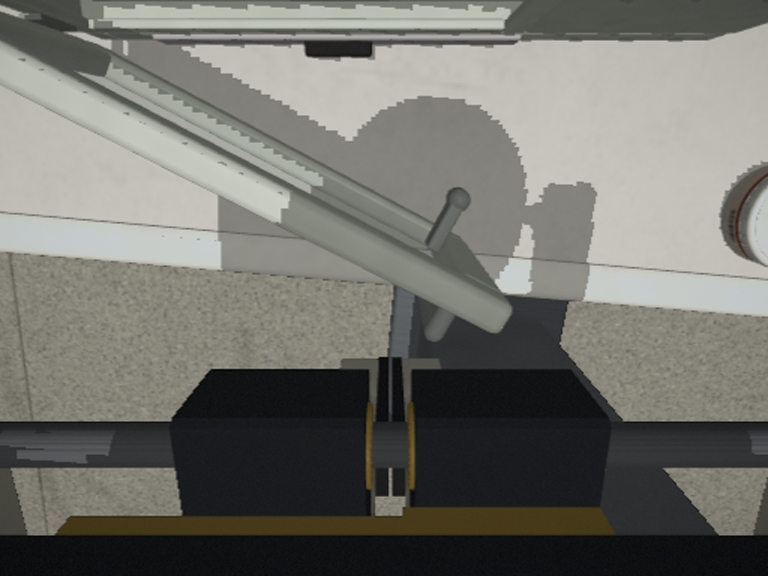

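```bash
python3 -m handwheel '[[1,0,0,0],[1,0,0,0],[1,0,0,0],[1,0,0,0],[1,0,0,0],[1,0,0,0],[1,0,0,0],[0.5,0,0,0],[0,0,0,0]]' 1 20
python3 -m handwheel '[[0.3,0,0,0],[0.3,0,0,0],[0.3,0,0,0],[0,0,0,0]]'
```

```text
t: 3.25
eef_pos: [0.4205, 0.2063, 0.2795]
ee_rot: [3.141, 0.0, 0.086]
force: [-0.6, 0.2, -0.1]
width: 0.0004
t: 3.65
eef_pos: [0.429, 0.2064, 0.2797]
ee_rot: [-3.141, -0.0, 0.087]
force: [-0.1, -0.4, 0.1]
width: -0.0
```

```bash
python3 -m handwheel '[[0.3,0,0,0],[0.3,0,0,0],[0.2,0,0,0],[0,0,0,0]]'
python3 -m handwheel '[[0.3,0,0,0],[0.3,0,0,0],[0.2,0,0,0],[0,0,0,0]]'
python3 - <<'E'
from h import *
f=grab('wrist'); cv2.imwrite('pics/w3.png',cv2.resize(f['image'][:,:,::-1],(768,576),interpolation=cv2.INTER_CUBIC)); print(arm.get_state()['q'])
E
```

```text
t: 4.05
eef_pos: [0.4367, 0.2062, 0.2796]
ee_rot: [3.141, 0.001, 0.087]
force: [-3.7, 0.3, 3.6]
width: 0.0001
t: 4.45
eef_pos: [0.4453, 0.2063, 0.2796]
ee_rot: [-3.142, -0.0, 0.087]
force: [-0.5, -0.4, -0.4]
width: 0.0005
[ 8.35771642e-01  1.80093207e-01 -5.55693296e-01  2.07242779e-04
 -8.34890389e-01  8.21850830e-01]
```

View pics/w3.png

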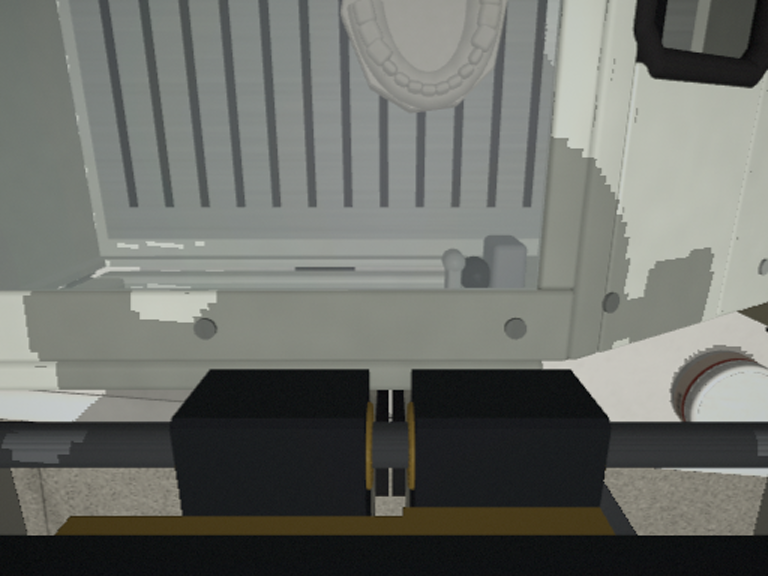

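```bash
python3 -m handwheel '[[0.3,0,0,0],[0.2,0,0,0],[0,0,0,0]]'
python3 -m handwheel '[[-1.5,0,0,0],[-2,0,0.5,0],[-1,0,3,0],[0,0,3,0],[0,0,0,0],[0,0,0,0]]' 0.5
python3 - <<'E'
from h import *
f=grab('wrist'); cv2.imwrite('pics/w4.png',cv2.resize(f['image'][:,:,::-1],(768,576),interpolation=cv2.INTER_CUBIC)); print(arm.get_state()['q'])
E
```

```text
t: 4.8
eef_pos: [0.4473, 0.2059, 0.2792]
ee_rot: [3.141, 0.006, 0.086]
force: [-21.3, 5.4, 12.3]
width: 0.0006
t: 5.4
eef_pos: [0.4046, 0.2063, 0.3453]
ee_rot: [-3.14, -0.002, 0.087]
force: [-0.4, 0.6, -0.5]
width: 0.0411
[ 9.07315756e-01  4.07768069e-02 -5.42867229e-01 -1.66650731e-04
 -9.86728839e-01  7.50658577e-01]
```

View pics/w4.png

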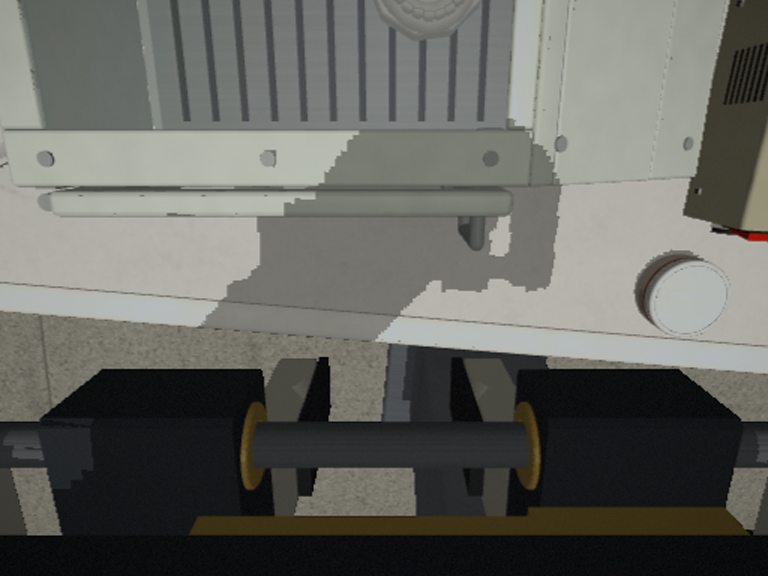

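```bash
python3 -m handwheel '[[0,-0.3,4,0],[2,-0.6,4,0],[4,-0.6,2,0],[4,-0.6,0,0],[3.5,-0.6,0,0],[0,0,0,0],[0,0,0,0]]' 0.2
python3 - <<'E'
from h import *
f=grab('wrist'); cv2.imwrite('pics/w5.png',cv2.resize(f['image'][:,:,::-1],(768,576),interpolation=cv2.INTER_CUBIC)); print(arm.get_state()['q'])
crop(f,200,40,420,240,'w5b',3.6)
E
```

```text
t: 6.15
eef_pos: [0.5403, 0.1789, 0.4423]
ee_rot: [3.14, 0.003, 0.085]
force: [-0.8, -0.4, -0.7]
width: 0.07
[ 6.64278853e-01  1.62134660e-01 -1.66304553e-01 -3.32052962e-04
 -1.24534771e+00  9.92869063e-01]
```

View pics/w5.png

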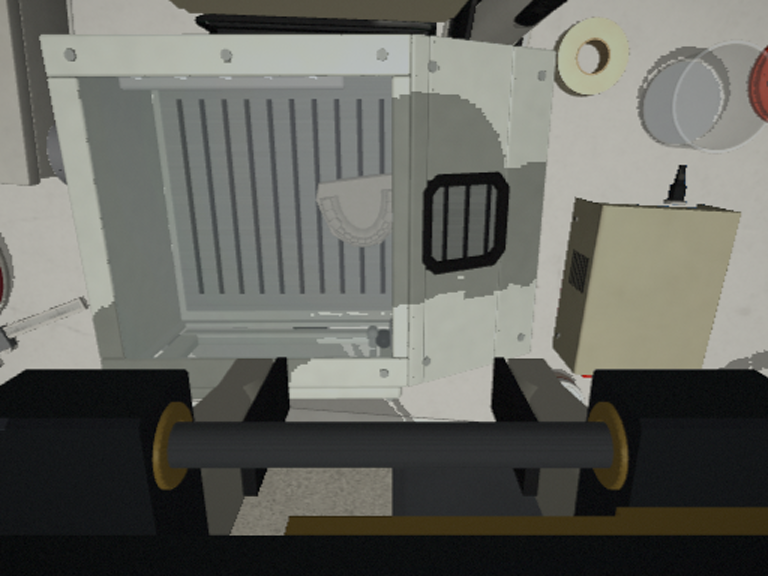

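View pics/w5b.png

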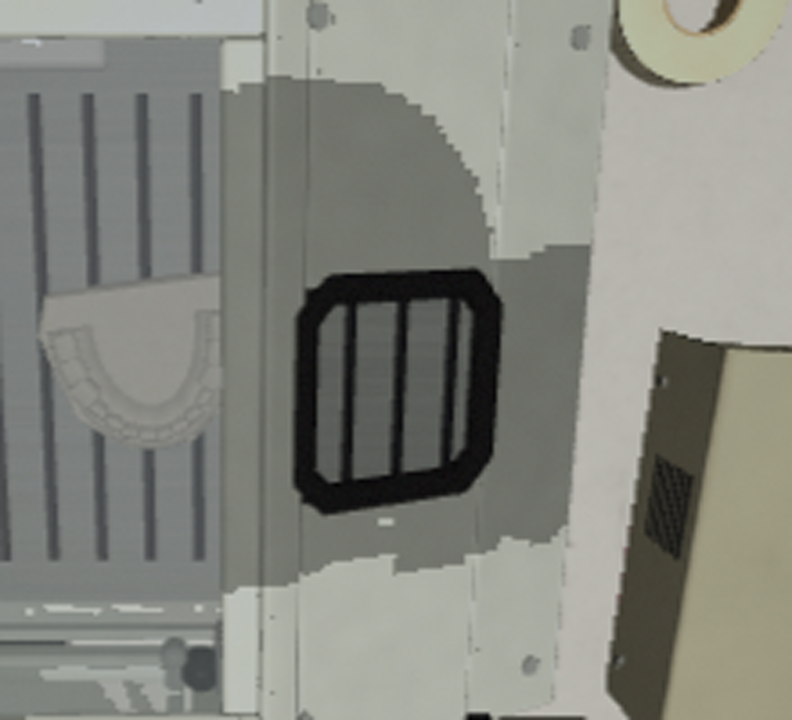

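Run:
```python
from h import *
f=load('wrist'); w1=None
b=lambda u,v:(200+u/3.6-.36,40+v/3.6-.36)
yaw=.088;o=np.array([.5677,.2288]);R=np.array([[np.cos(yaw),-np.sin(yaw)],[np.sin(yaw),np.cos(yaw)]])
def box(w): return ((w[:2]-o)@R*1000).round(1)
for n,(u,v,z) in dict(portC=(398,390,.115),beadback=(400,270,.118),beadfront=(395,505,.118),beadL=(297,390,.134),beadR=(500,380,.104),backL=(45,297,.039),backR=(220,275,.039),wl=(40,335,.039),front=(160,448,.039),crease=(265,30,.137)).items():
    w=atz(f,*b(u,v),z); print(n,w.round(4),box(w))
```

```text
portC [0.5756 0.135  0.115 ] [ -0.4 -94.2]
beadback [0.6051 0.1388 0.118 ] [ 29.4 -93. ]
beadfront [0.5464 0.1323 0.118 ] [-29.7 -94.2]
beadL [0.5763 0.162  0.134 ] [  2.7 -67.3]
beadR [0.5789 0.1069 0.104 ] [   0.5 -122.5]
backL [0.5839 0.2349 0.039 ] [16.6  4.6]
backR [0.5951 0.1816 0.039 ] [ 23.2 -49.4]
wl [0.5721 0.2359 0.039 ] [5.  6.7]
front [0.5396 0.1961 0.039 ] [-30.8 -30.1]
crease [0.6536 0.1774 0.137 ] [ 81.1 -58.8]
```

```bash
python3 -m handwheel '[[-0.8,-3,0,-0.13],[-0.8,-3,0,-0.13],[-0.8,-3,0,-0.13],[-0.8,-3,0,-0.13],[-0.8,-3,0,-0.13],[-0.8,-3,0,-0.13],[-0.8,-3,-1,-0.13],[-0.8,-3,-1,-0.13],[-0.8,-3,-1,-0.13],[-0.8,-3,-1,-0.13],[0,0,0,0],[0,0,0,0]]' 0
python3 - <<'E'
from h import *
f=grab('wrist'); cv2.imwrite('pics/w6.png',cv2.resize(f['image'][:,:,::-1],(768,576),interpolation=cv2.INTER_CUBIC)); print(arm.get_state()['q'])
f=grab('top'); C=cloud(f).reshape(-1,3)
for lo,hi in [((.56,-.02),(.68,.06)),((.4,-.05),(.57,.065)),((.68,-.02),(.8,.08)),((.68,.08),(.8,.16)),((.5,-.2),(.62,-.06)),((.5,-.33),(.56,-.15)),((.56,-.33),(.7,-.15))]:
    m=((C[:,:2]>lo)&(C[:,:2]<hi)).all(1); print(lo,hi,m.sum(),C[m][:,2].max().round(3) if m.any() else 0)
E
```

```text
t: 7.4
eef_pos: [0.459, -0.1208, 0.4047]
ee_rot: [-3.141, 0.0, -1.212]
force: [0.3, -0.1, 1.1]
width: 0.0875
[ 1.59579381e-01  2.30336371e-02 -4.11867492e-01  5.16922732e-05
 -1.13510410e+00  1.99922751e-01]
(0.56, -0.02) (0.68, 0.06) 69 0.074
(0.4, -0.05) (0.57, 0.065) 1700 0.664
(0.68, -0.02) (0.8, 0.08) 212 0.176
(0.68, 0.08) (0.8, 0.16) 330 0.249
(0.5, -0.2) (0.62, -0.06) 441 0.671
(0.5, -0.33) (0.56, -0.15) 534 0.057
(0.56, -0.33) (0.7, -0.15) 796 0.055
```

View pics/w6.png

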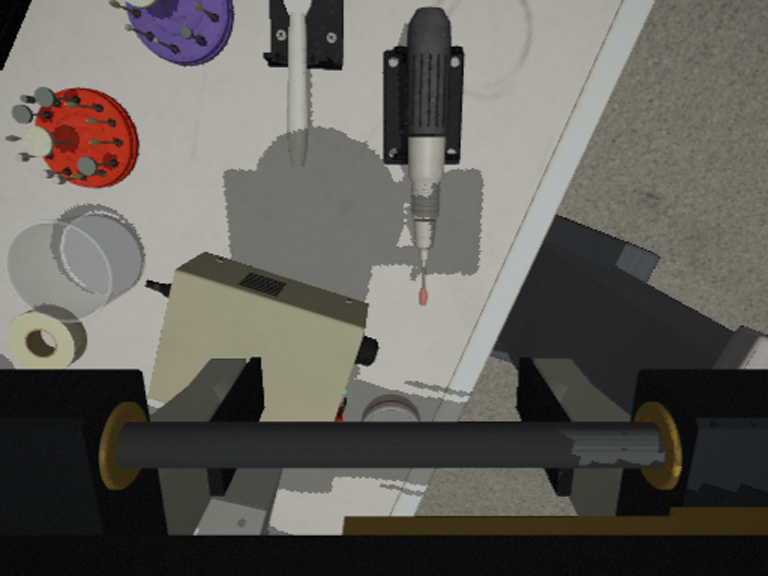

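Run:
```python
from h import *
f=load('wrist'); crop(f,240,0,330,210,'w6b',2.8)
for n,uv in dict(tip=(423,304),bound=(428,137),tail=(429.5,8),sleevefront=(424,250)).items():
    u,v=(np.array(uv)+.5)/1.5-.5; print(n,atz(f,u,v,.052).round(4),pt(f,u,v).round(4))
t=load('top'); C=cloud(t).reshape(-1,3)
m=(C[:,0]>.66)&(C[:,0]<.8)&(C[:,1]>-.03)&(C[:,1]<.2)&(C[:,2]>.14); P=C[m]
for lo in np.arange(.66,.8,.02):
    k=(P[:,0]>lo)&(P[:,0]<lo+.02); print(lo.round(2),k.sum(),P[k].max(0) if k.any() else'',P[k].min(0) if k.any() else'')
```

```text
tip [ 0.4276 -0.1028  0.052 ] [ 0.4278 -0.1031  0.0531]
bound [ 0.4654 -0.2062  0.052 ] [ 0.463  -0.2074  0.0144]
tail [ 0.4914 -0.2734  0.052 ] [ 0.4913 -0.2715  0.0602]
sleevefront [ 0.441  -0.1384  0.052 ] [ 0.4415 -0.1389  0.0553]
0.66 0  
0.68 79 [0.69987335 0.1238558  0.24931266] [0.68616413 0.08293838 0.14320257]
0.7 79 [0.71961422 0.12535594 0.24842733] [0.70016151 0.08001102 0.15839459]
0.72 9 [0.72381459 0.14316037 0.22961661] [0.72003497 0.09041223 0.14023027]
0.74 6 [0.75758886 0.10652186 0.17559108] [0.75078252 0.02634701 0.14693654]
0.76 8 [0.77941132 0.11465336 0.172088  ] [0.76019424 0.03977705 0.14259408]
0.78 5 [0.79223663 0.05270164 0.17147401] [0.78339028 0.04964638 0.14684283]
0.8 0
```

View pics/w6b.png

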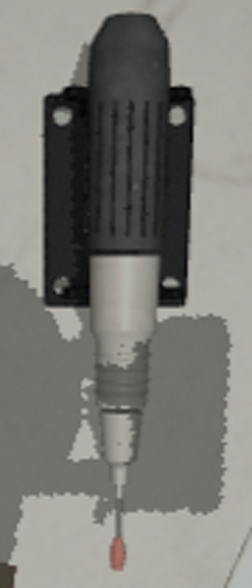

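```bash
python3 -m handwheel '[[0.6,-3.6,-2,0],[0.6,-3.6,-2,0],[0.42,-3.74,-2,0],[0,0,-3,0],[0,0,0,0],[0,0,0,0]]' 0.43 20
python3 - <<'E'
from h import *
f=grab('wrist'); cv2.imwrite('pics/w7.png',cv2.resize(f['image'][:,:,::-1],(768,576),interpolation=cv2.INTER_CUBIC))
for p in [(.4752,-.2302,.052),(.4914,-.2734,.052)]: print(proj(f,p)*1.5)
E
```

```text
t: 8.1
eef_pos: [0.4765, -0.2294, 0.3151]
ee_rot: [3.141, 0.0, -1.211]
force: [0.4, -0.1, 0.6]
width: 0.0508
[391.61584339 305.33953376]
[391.92916848 213.7338424 ]
```

View pics/w7.png

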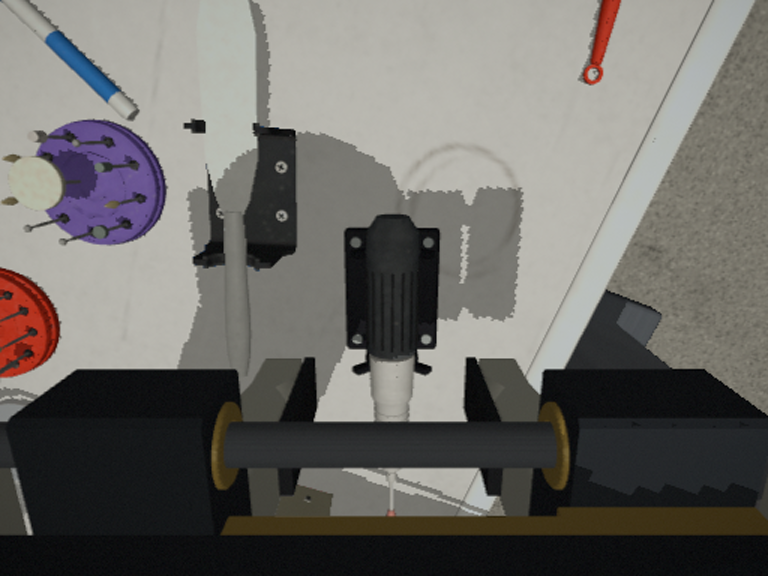

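```bash
python3 -m handwheel '[[-0.1,-0.1,-3,0],[0,0,-3,0],[0,0,-2.5,0],[0,0,-1.9,0],[0,0,0,0],[0,0,0,0]]' 0.43 30
python3 -m handwheel '[[0,0,0,0],[0,0,0,0],[0,0,0,0],[0,0,0,0],[0,0,0,0]]' 1 30
```

```text
t: 8.75
eef_pos: [0.4761, -0.2306, 0.2123]
ee_rot: [-3.14, -0.001, -1.211]
force: [-0.4, -0.8, -0.0]
width: 0.05
t: 9.25
eef_pos: [0.4754, -0.2311, 0.2113]
ee_rot: [-3.14, -0.001, -1.213]
force: [0.1, 1.4, 4.8]
width: 0.0253
```

```bash
python3 -m handwheel '[[0,0,0.5,0],[0,0,1,0],[0,0,2,0],[0,0,2,0],[0,0,2,0],[0,0,1.5,0],[0,0,0.5,0],[0,0,0,0],[0,0,0,0],[0,0,0,0]]' 1 30
python3 - <<'E'
from h import *
f=grab('wrist'); cv2.imwrite('pics/w8.png',cv2.resize(f['image'][:,:,::-1],(768,576),interpolation=cv2.INTER_CUBIC))
f=grab('scene'); crop(f,230,200,350,300,'s8',6)
t=grab('top'); crop(t,270,190,380,265,'t8',6)
E
```

```text
t: 10.25
eef_pos: [0.4746, -0.2311, 0.3047]
ee_rot: [3.14, 0.001, -1.213]
force: [-0.0, 0.3, -1.1]
width: 0.0252
```

View pics/w8.png

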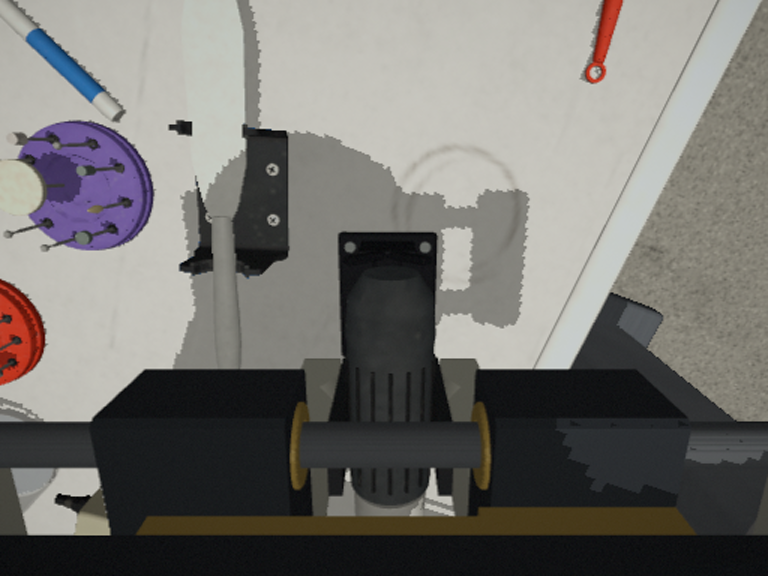

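View pics/s8.png

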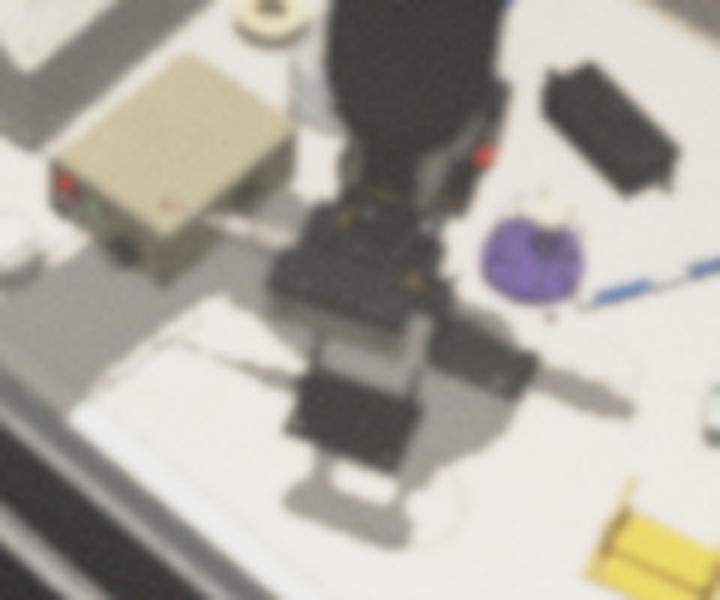

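View pics/t8.png

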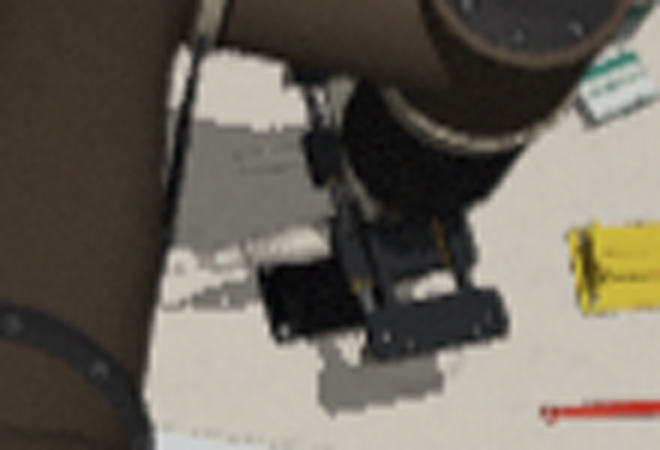

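```bash
cat >> h.py <<'E'
def tipplane(f,u,v,g,yaw):
    # intersect the pixel ray with the vertical plane through g along nose heading yaw (from +y)
    n=np.array([np.cos(yaw),np.sin(yaw),0]); o,d=ray(f,u,v); P=o+d*(n@(np.array(g)-o))/(n@d)
    h=np.array([-np.sin(yaw),np.cos(yaw),0]); L=h@(P-g); z=P[2]-g[2]; return P,L,z,np.hypot(L,z),np.degrees(np.arctan2(-z,L))
E
python3 - <<'E'
from h import *
s=load('scene'); st=arm.get_state(); g=st['eef_pos']-[0,0,.159]; yaw=st['ee_rot'][2]+np.pi/2
print(g,yaw,tipplane(s,258,233.8,g,yaw))
w=load('wrist')
for v in (275,300,340,400): print(pt(w,390/1.5,v/1.5))
E
```

```text
[ 0.47488435 -0.23112649  0.1459962 ] 0.35796483265414114 (array([ 0.42901433, -0.10850598,  0.1475518 ]), np.float64(0.13091925077996797), np.float64(0.0015556005078278534), np.float64(0.13092849238316348), np.float64(-0.680764279892184))
[ 0.48954155 -0.27249457  0.14818703]
[ 0.48793149 -0.26815713  0.15661242]
[ 0.48424831 -0.25833046  0.15884757]
[ 0.47792335 -0.24147817  0.15866883]
```

```bash
python3 - <<'E'
from h import *
E
python3 - <<'E'
import sys; sys.path.insert(0,'.')
from h import *
s=load('scene')
for n,(u,v) in dict(frontleft=(50,160),frontright=(160,228),backright=(295,130),knob=(120,250),jar=(10,240)).items():
    p=(230+u/6-.4,200+v/6-.4); print(n,pt(s,*p).round(3),atz(s,*p,.072).round(3))
E
```

```text
frontleft [ 0.493  0.061 -0.   ] [0.449 0.015 0.072]
frontright [ 0.466 -0.067  0.06 ] [ 0.459 -0.073  0.072]
backright [ 0.587 -0.072  0.062] [ 0.579 -0.078  0.072]
knob [ 0.449 -0.048  0.037] [ 0.428 -0.068  0.072]
jar [0.413 0.015 0.024] [ 0.386 -0.015  0.072]
```

```bash
python3 -m handwheel '[[-0.7,1.9,0,0],[-0.7,1.9,0,0],[-0.7,1.8,0,0],[0,0,-2,0],[0,0,-2,0],[0,0,-1.5,0],[0,0,-0.5,0],[0,0,0,0],[0,0,0,0],[0,0,0,0]]' 1 30
python3 -m handwheel '[[0,0,0,0],[0,0,0,0]]' 1 10
python3 - <<'E'
from h import *
st=arm.get_state(); g=st['eef_pos']-[0,0,.159]; print(g)
w=grab('wrist')
for v in (275,300,340,400): print(pt(w,390/1.5,v/1.5))
s=grab('scene'); crop(s,210,200,320,300,'s9',6)
E
```

```text
t: 11.4
eef_pos: [0.4544, -0.1752, 0.2464]
ee_rot: [-3.14, -0.001, -1.213]
force: [0.5, 0.3, -1.4]
width: 0.0254
t: 11.6
eef_pos: [0.4541, -0.1752, 0.2461]
ee_rot: [-3.141, -0.0, -1.213]
force: [0.1, -1.2, -1.8]
width: 0.0257
[ 0.45408269 -0.17516107  0.08710995]
[ 0.46939131 -0.21646936  0.08898925]
[ 0.46783107 -0.21232522  0.09818345]
[ 0.46406606 -0.20229953  0.09985676]
[ 0.45775429 -0.18548875  0.09984804]
```

View pics/s9.png

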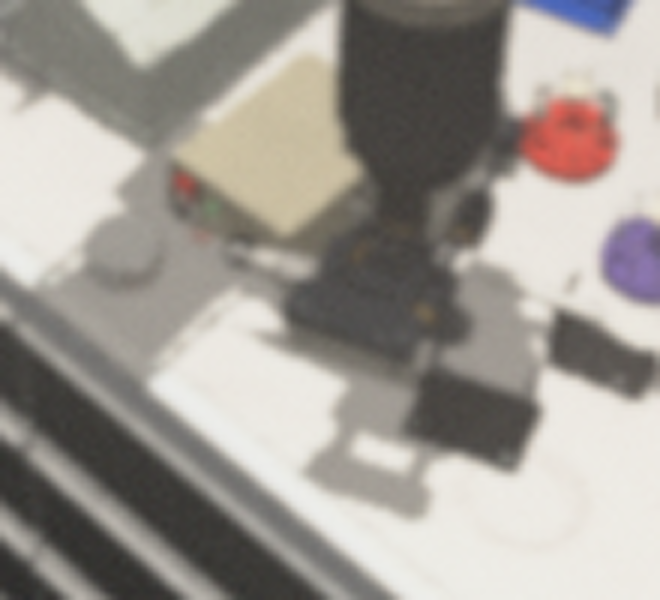

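```bash
cat > tail.py <<'E'
from h import *
st=arm.get_state(); g=st['eef_pos']-[0,0,.159]; w=grab('wrist')
print(st['t'],g.round(4),st['width'])
h=np.array([-np.sin(st['ee_rot'][2]+np.pi/2),np.cos(st['ee_rot'][2]+np.pi/2),0])
P=[pt(w,260,v) for v in range(160,275,10)]
print([(round(1000*h@(p-g)),round(1000*(p-g)[2])) for p in P])
E
python3 -m handwheel '[[0,0,0,0],[0,0,0,0],[0,0,0,0]]' 1 5; python3 tail.py
python3 -m handwheel '[[0,0,0,0],[0,0,0,0],[0,0,0,0]]' 1 3; python3 tail.py
```

```text
t: 12.0
eef_pos: [0.454, -0.1751, 0.2457]
ee_rot: [-3.142, -0.0, -1.213]
force: [0.4, 0.1, -1.5]
width: 0.0257
12.0 [ 0.454  -0.1751  0.0867] 0.025732189284601144
[(-40, -73), (-33, -73), (-27, -73), (-23, -61), (-20, -50), (-38, 20), (-36, 23), (-33, 27), (-31, 29), (-27, 29), (-22, 28), (-16, 25)]
t: 12.35
eef_pos: [0.454, -0.1751, 0.2456]
ee_rot: [3.141, -0.0, -1.213]
force: [0.4, 0.4, -0.8]
width: 0.0259
12.35 [ 0.454  -0.1751  0.0866] 0.025879044903684815
[(-40, -73), (-33, -73), (-26, -73), (-23, -62), (-20, -50), (-38, 20), (-36, 23), (-33, 27), (-31, 30), (-26, 29), (-22, 28), (-16, 24)]
```

```bash
python3 -m handwheel '[[0,0,0,0],[0,0,0,0],[0,0,0,0],[0,0,0,0]]' 1 45; python3 -m handwheel '[[0,0,1,0],[0,0,2,0],[0,0,3,0],[0,0,3,0],[0,0,3,0],[0,0,0,0],[0,0,0,0]]'; python3 tail.py
python3 - <<'E'
from h import *
s=grab('scene'); crop(s,210,180,320,280,'s10',6)
t=grab('top'); crop(t,230,170,350,270,'t10',6)
w=load('wrist'); cv2.imwrite('pics/w10.png',cv2.resize(w['image'][:,:,::-1],(768,576)))
E
```

```text
t: 12.8
eef_pos: [0.454, -0.1751, 0.2457]
ee_rot: [-3.142, 0.0, -1.213]
force: [0.9, 0.5, -1.9]
width: 0.0248
t: 13.5
eef_pos: [0.4538, -0.1751, 0.3667]
ee_rot: [-3.14, -0.0, -1.213]
force: [-0.3, 0.3, -2.1]
width: 0.0247
13.5 [ 0.4538 -0.1751  0.2077] 0.024698017149678644
[(-21, -171), (-4, -208), (7, -208), (18, -208), (29, -208), (-38, 20), (-36, 23), (-33, 27), (-31, 30), (-27, 30), (-22, 29), (-16, 25)]
```

View pics/s10.png

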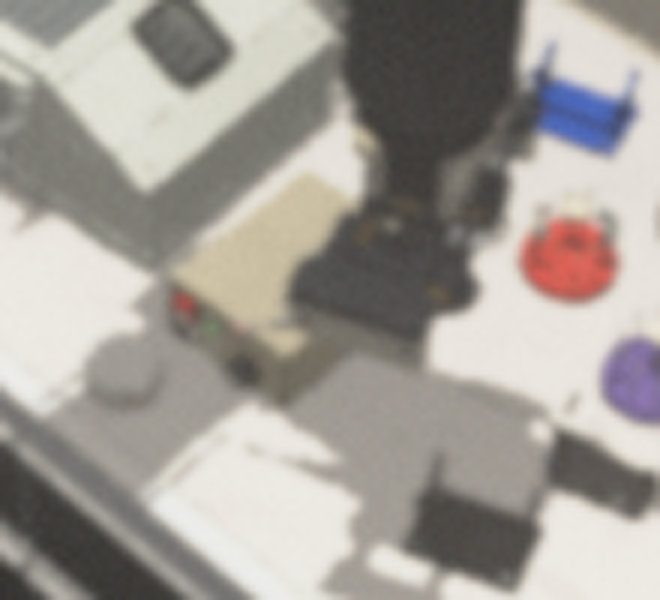

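View pics/w10.png

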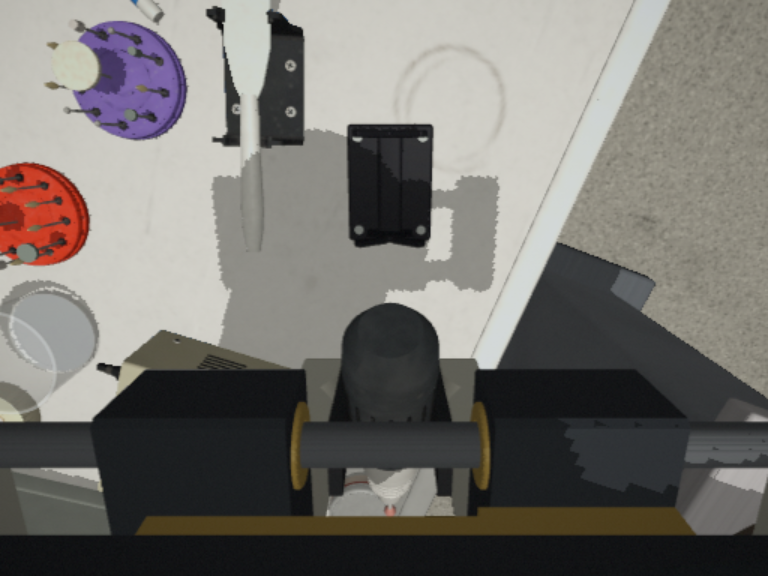

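View pics/t10.png

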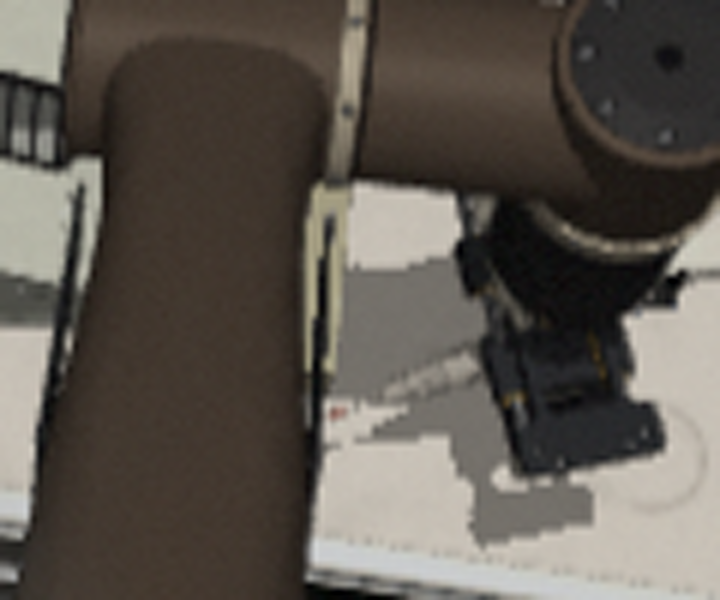

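Run:
```python
from h import *
st=arm.get_state(); g=st['eef_pos']-[0,0,.159]; yaw=st['ee_rot'][2]+np.pi/2
t=load('top');s=load('scene');w=load('wrist')
pt_=(230+333/6-.4,170+413/6-.4)
for f,uv in [(t,pt_),(s,(210+230/6-.4,180+325/6-.4))]: print([np.round(x,4) for x in tipplane(f,*uv,g,yaw)],pt(f,*uv))
print(tri([(t,*pt_),(w,259.7,341)]))
for a in (33,36,38,40):
    q=g+.136*np.array([-np.sin(yaw)*np.cos(np.radians(a)),np.cos(yaw)*np.cos(np.radians(a)),-np.sin(np.radians(a))]); print(a,proj(t,q),proj(s,q),proj(w,q), q)
print(pt_)
```

```text
[array([ 0.4164, -0.0758,  0.1247]), np.float64(0.106), np.float64(-0.0811), np.float64(0.1334), np.float64(37.4209)] [ 0.45078215 -0.08144677  0.00182106]
[array([ 0.4151, -0.0723,  0.1292]), np.float64(0.1097), np.float64(-0.0766), np.float64(0.1338), np.float64(34.932)] [ 0.46246974 -0.02593841  0.05113275]
[ 0.41646055 -0.07558603  0.12561037]
33 [283.05115998 238.37004548] [246.82935296 232.91810125] [260.28698036 354.75831319] [ 0.41357103 -0.06825008  0.13171552]
36 [284.02396672 238.57509679] [247.84337948 234.33890892] [260.30073783 345.09910263] [ 0.41498359 -0.07202749  0.12584763]
38 [284.71701611 238.69286633] [248.56011398 235.27627551] [260.30985503 338.76562837] [ 0.41598423 -0.07470337  0.12205647]
40 [285.44453582 238.79546163] [249.30844618 236.20469872] [260.31893318 332.51185213] [ 0.41703061 -0.07750154  0.11836731]
(285.1, 238.4333333333333)
```

```bash
python3 -m handwheel '[[1,1,1,-0.03],[2,2.5,0.5,-0.04],[2,3,0,-0.04],[2,3,0,-0.04],[2,3,0,-0.04],[2,3,0,-0.04],[1.96,2.58,0,-0.04],[0,0,-0.83,0],[0,0,0,0],[0,0,0,0],[0,0,0,0]]'
python3 - <<'E'
from h import *
s=grab('scene'); crop(s,200,150,320,250,'s11',6)
t=grab('top'); crop(t,190,140,320,240,'t11',6)
w=grab('wrist'); cv2.imwrite('pics/w11.png',cv2.resize(w['image'][:,:,::-1],(768,576)))
E
```

```text
t: 14.75
eef_pos: [0.5832, 0.005, 0.3724]
ee_rot: [3.141, -0.0, -1.483]
force: [-0.8, 0.4, -0.9]
width: 0.0247
```

View pics/s11.png

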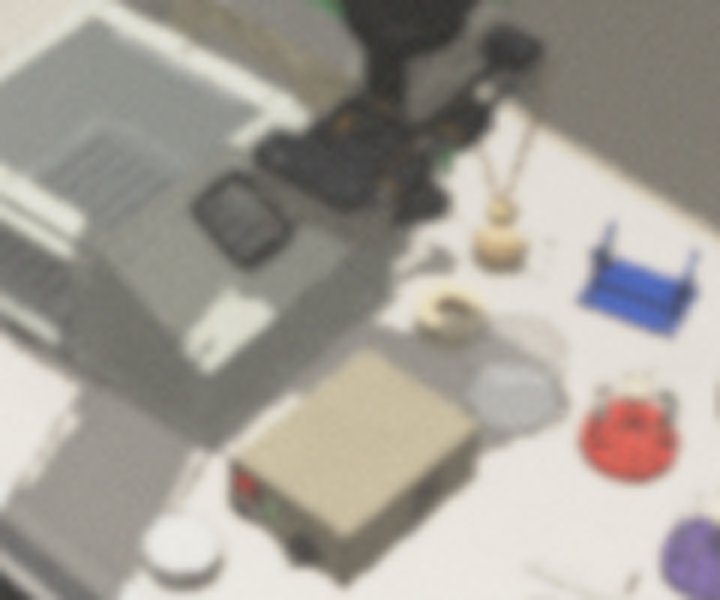

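View pics/t11.png

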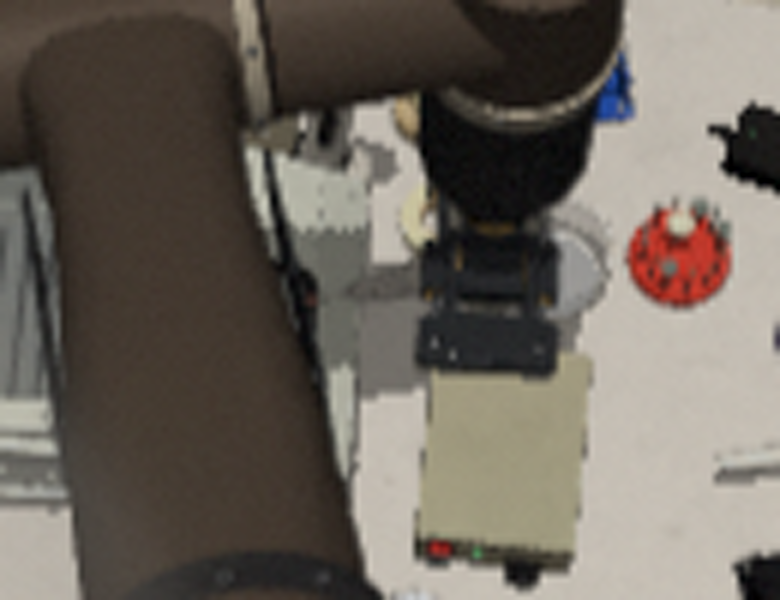

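View pics/w11.png

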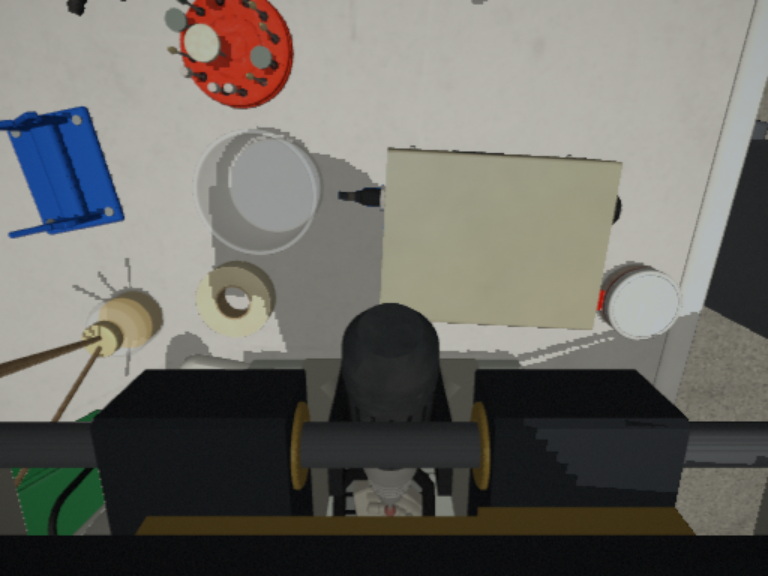

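Run:
```python
from h import *
w=load('wrist');t=load('top')
for u,v in [(105,338),(60,357),(20,369),(80,385),(60,415),(30,450),(15,480),(60,520),(30,530),(75,480)]: print((u,v),pt(w,u/1.5,v/1.5,0).round(3))
crop(w,200,200,330,384,'w11b',4)
g=arm.get_state()['eef_pos']-[0,0,.159]; print(tipplane(t,190+310/6-.4,140+298/6-.4,g,.088), proj(t,g+np.array([-.1075*.088,.1075*.996,-.0833])))
```

```text
(105, 338) [0.76  0.061 0.053]
(60, 357) [ 0.826  0.104 -0.   ]
(20, 369) [0.777 0.059 0.106]
(80, 385) [0.762 0.081 0.08 ]
(60, 415) [0.761 0.088 0.102]
(30, 450) [ 0.647 -0.019  0.277]
(15, 480) [0.76  0.101 0.141]
(60, 520) [0.803 0.206 0.053]
(30, 530) [0.811 0.198 0.072]
(75, 480) [0.784 0.164 0.061]
(array([0.57431586, 0.10761443, 0.13713321]), np.float64(0.10293251428978253), np.float64(-0.07668221602280348), np.float64(0.12835600785387563), np.float64(36.685213235062314)) [240.05521583 189.84006414]
```

View pics/w11b.png

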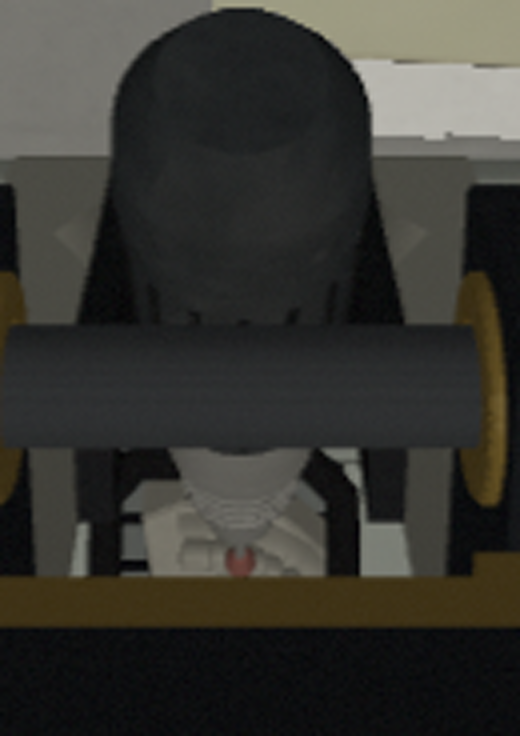

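```bash
python3 -m handwheel '[[-0.07,0.79,-0.6,0],[-0.07,0.79,-0.6,0],[-0.07,0.79,-0.6,0],[-0.07,0.79,-0.6,0],[-0.07,0.79,-0.6,0],[0,0,0,0],[0,0,0,0]]'
python3 - <<'E'
from h import *
w=grab('wrist'); crop(w,200,200,330,384,'w12b',4)
s=grab('scene'); crop(s,180,130,300,230,'s12',6)
t=grab('top'); crop(t,190,140,320,240,'t12',6)
E
```

```text
t: 15.6
eef_pos: [0.5801, 0.0455, 0.3422]
ee_rot: [3.141, -0.0, -1.482]
force: [0.2, -0.0, -2.1]
width: 0.0247
```

View pics/w12b.png

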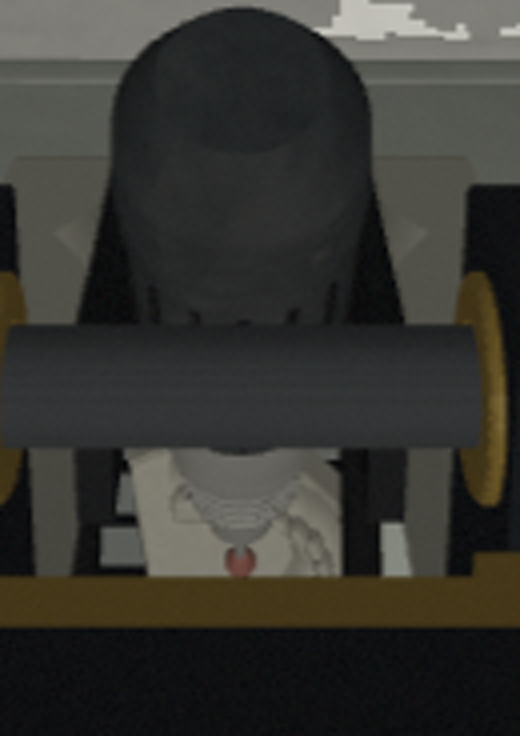

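View pics/s12.png

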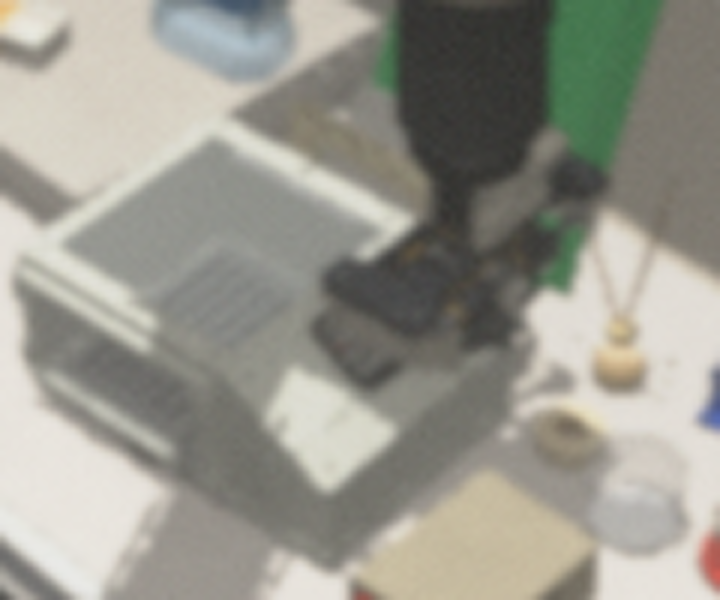

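View pics/t12.png

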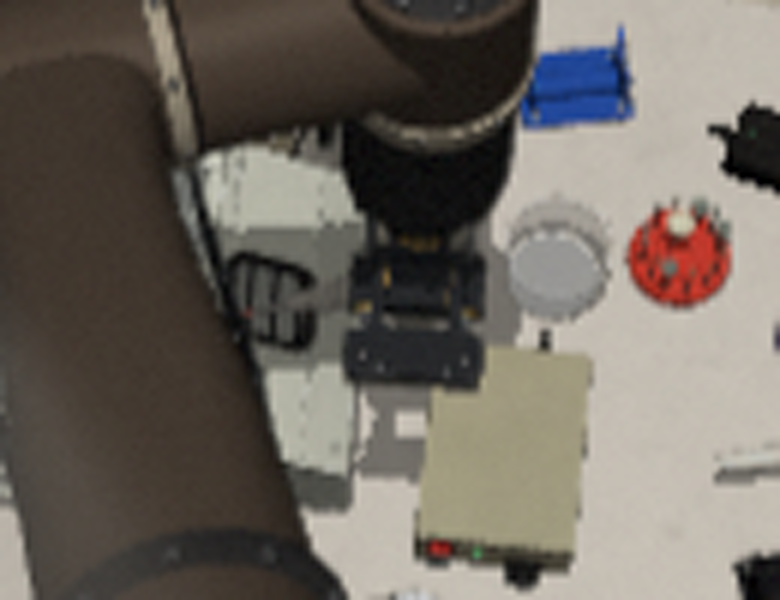

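```bash
python3 -m handwheel '[[-0.07,0.78,-0.6,0],[-0.07,0.78,-0.6,0],[-0.07,0.78,-0.6,0],[-0.07,0.78,-0.6,0],[0,0,0,0],[0,0,0,0]]'; python3 -m handwheel '[[-0.07,0.78,-0.6,0],[-0.07,0.79,-0.6,0],[0,0,0,0],[0,0,0,0],[0,0,0,0]]';python3 - <<'E'
from h import *
w=grab('wrist'); crop(w,200,200,330,384,'w13b',4)
s=grab('scene'); crop(s,180,130,300,230,'s13',6)
t=grab('top'); crop(t,190,140,320,240,'t13',6)
print(arm.get_state())
E
```

```text
t: 16.35
eef_pos: [0.5773, 0.0768, 0.3181]
ee_rot: [3.141, -0.0, -1.482]
force: [0.4, 0.2, -1.2]
width: 0.025
t: 16.85
eef_pos: [0.576, 0.0921, 0.3065]
ee_rot: [-3.141, -0.0, -1.483]
force: [0.2, -0.3, -1.7]
width: 0.0247
{'t': 17.0, 'q': array([ 4.93354091e-01,  2.91381576e-01, -3.26383896e-01,  2.21434858e-05,
       -9.52652238e-01, -4.05587238e-01]), 'qd': array([-0.00125767,  0.00103283, -0.00163987, -0.00010416,  0.00073835,
        0.00093009]), 'joint_efforts': array([ 6.72708149e-02, -4.98857188e+01,  2.60203868e+01,  6.30215093e+00,
        1.27823927e-02,  1.09039251e-03]), 'eef_pos': array([0.57596776, 0.0919271 , 0.30657966]), 'ee_rot': array([-3.14123763e+00,  1.32800271e-04, -1.48301662e+00]), 'force': array([ 0.10877973, -1.40636397, -1.77068954]), 'moment': array([ 0.04597698, -0.01138052,  0.0114544 ]), 'width': 0.024878662333602867}
```

View pics/w13b.png

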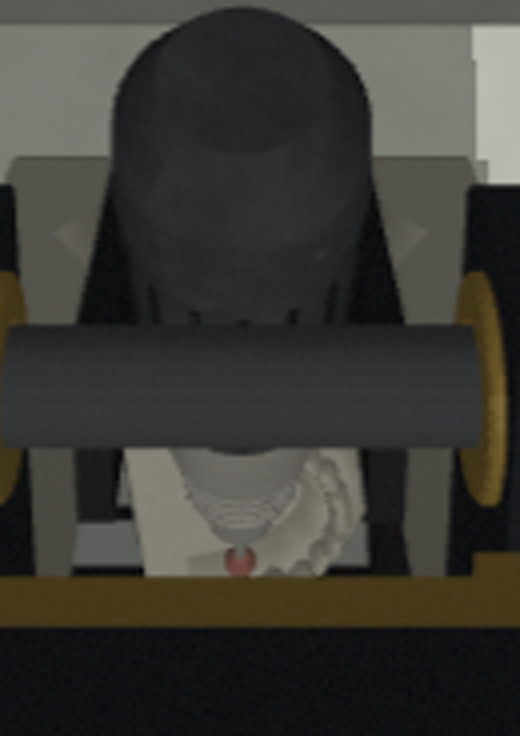

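View pics/s13.png

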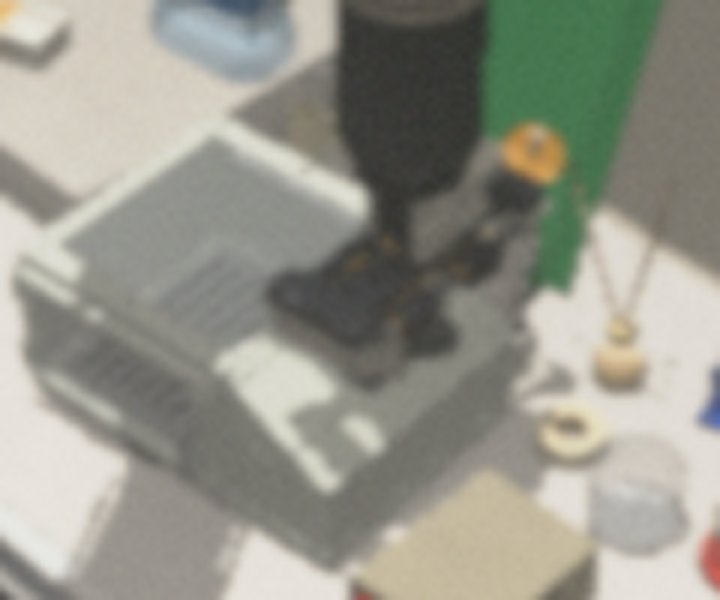

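View pics/t13.png

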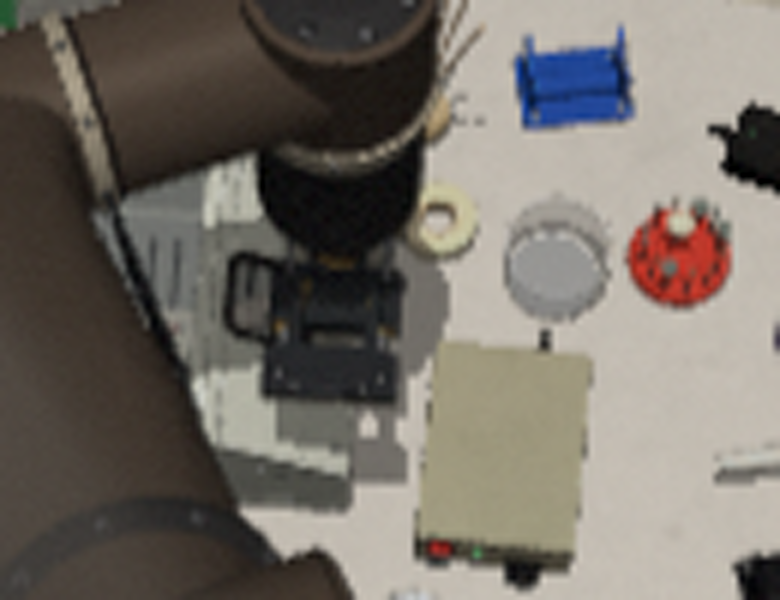

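Run:
```python
from h import *
t=load('top'); st=arm.get_state(); g=st['eef_pos']-[0,0,.159]
q=g+np.array([-.1075*.088,.1075*.996,-.0833]); print(q,proj(t,q))
uv=(218.8,193.8); print(tipplane(t,*uv,g,.088)[0:1], atz(t,*uv,.064))
crop(t,190,170,240,210,'t13c',14)
# cast points relative check: project cast centre & corners
a=.088+.121; R=np.array([[np.cos(a),-np.sin(a)],[np.sin(a),np.cos(a)]]); yb=.088
c=np.array([.5677,.2288])+np.array([[np.cos(yb),-np.sin(yb)],[np.sin(yb),np.cos(yb)]])@[-.005,-.028]
print('cast',c,'tip in cast',R.T@(q[:2]-c)*1000, q[2]*1000-23)
```

```text
[0.56650776 0.1989971  0.06427966] [217.6093025  194.61160259]
(array([0.56697005, 0.19390976, 0.07399198]),) [0.57058255 0.19508234 0.064     ]
cast [0.56518017 0.20046891] tip in cast [ 0.99332693 -1.71523641] 41.27966134613746
```

View pics/t13c.png

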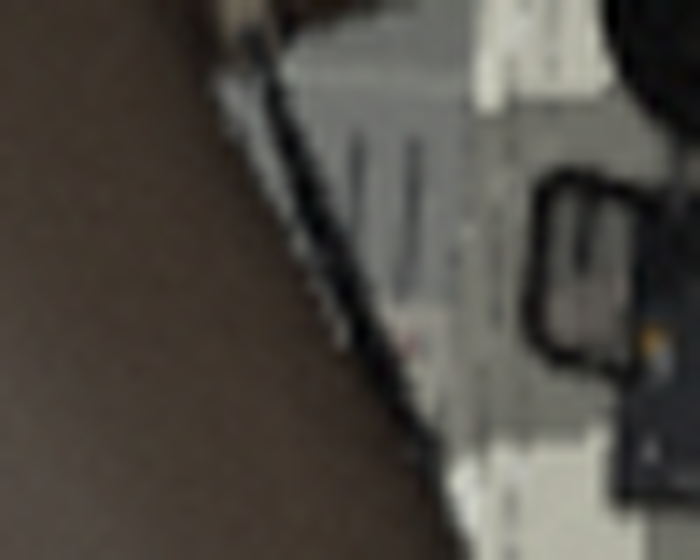

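```bash
for i in 1 2 3; do python3 -m handwheel '[[0,0,0,0],[0,0,0,0]]' | grep -E "^t|force|eef"; done; python3 -c "
from station import arm
print(arm.job_done())"
```

```text
t: 17.2
eef_pos: [0.5759, 0.0919, 0.3065]
force: [-0.2, 0.1, -1.8]
t: 17.4
eef_pos: [0.5759, 0.092, 0.3064]
force: [0.1, -0.8, -1.9]
t: 17.6
eef_pos: [0.5759, 0.0921, 0.3063]
force: [-0.8, -0.2, -1.9]
the job is handed in; nothing more can be done
None
```

The handpiece is held through the port with its stone about 12 mm above the teeth, and I handed the job in at 17.6 s. No verdict is reported back.

- **Door:** I pushed it shut with the closed fingers. It met its stop at about 21 N. After backing off, the picture showed it shut on its catch.
- **Handpiece:** I gripped it by the thick grip and lifted it level to 146 mm. The hand can only shift and turn about the vertical, so I tilted the handpiece in the jaws. I eased the grip to 3 N over clear counter until the nose sank onto it, then tightened to 45 N. The tilt came out at about 37–38° nose down, and I moved it through the port along its own axis.
- **Last checks:**
  - The tip works out at (1, -2, 41) mm in the cast's frame; the allowed height is 32–56 mm.
  - The wrist force stayed at the handpiece's own weight (about 1.9 N), so nothing suggests contact with the box or cast.
  - The arm was still, and the door looked shut.
- **Disagreements:** The top camera put the stone about one pixel (4 mm) from the computed tip, and its rougher height reading was up to 10 mm higher. Both readings are still inside the limits. The tip was partly hidden in all views, so its position comes mainly from the arm pose and the measured tilt. I did not measure the cast again at the end.

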